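Change the copying bench over to the bishop template

TASK

First clear the turned holly bishop out of the way: stand it upright on the round cork pad, the vacant place in the row of turned pieces on the low oak ledge. Then mount the brass bishop template on the duplicator's sloping bed, with its foot fully home, flat on the bed, over both alignment pegs (thick peg in the large hole, thin peg in the small hole). Let go of both and leave every other thing on the bench where it stands.

Things in the scene. Friction and masses are not known exactly. Their poses are not given: they have to be found in the camera images.
- template: Bishop template to mount: aluminium foot 84 x 40 x 14 mm (x, y, z) carrying a flat brass bishop silhouette 10 mm thick (y) in the x-z plane, 92 mm high in all, 0.3 kg. Starts upright on the bench (z = 0). Origin: centre of the foot's underside, z up. Two through holes in the foot on the line y = 0: large, 14.5 mm, at x = -27 mm; small, 10.5 mm, at x = +27 mm.
- template_grip (a point): Point on the template's stem, 56 mm above its underside, good to grip across the 10 mm thickness (template y). Silhouette widths in x: base 34 mm at z = 14 to 22, 26 to z = 29, stem 18 mm above, collar 28 at z = 50 to 55, head 26 at z = 68, ball 9 at the top. The dark mitre cut in the head is on the +x side.
- large_hole (a point): Centre, at the underside, of the large hole (14.5 mm) in the template's foot; the small one is 54 mm from it.
- bed: Sloping bed: fixed dark steel plate 130 x 130 x 12 mm, tilted 25 degrees, facing the robot, rising away from it. Origin: on its upper face midway between the pegs, 110 mm above the bench. z: normal of the face, x: uphill, y: level. Pegs along z, 13 mm high, tapered: thick 12 mm at x = -27 mm, thin 8 mm at x = +27 mm. Mounted right, the template's frame coincides with this one.
- thick_peg (a point): Foot of the thick (12 mm) peg, the downhill one, on the bed's face; the thin (8 mm) one is 54 mm uphill.
- clamp (a point): Foot of the open steel cam clamp on the bed's face, 51 mm to the -y side of the bed's origin: within y = -40 to -62 mm, at most 30 mm high off the face, its lever lying downhill.
- tracing_bar (a point): Middle of the steel tracing bar (12 mm, with an 18 mm sleeve): level along the bed's y, 230 mm above the bench, 182 mm long, at x = 77 mm, z = 96 mm of the bed's frame; its ends turn back to two posts behind the plate. Keep clear of it.
- bishop: Turned holly bishop: pale wood, round, 82 mm high, base 36 mm, stem 15 mm at z = 40 to 47, collar 24 mm at z = 49 to 53, head 24 mm at z = 63 to 67 (grip across both: TCP at z = 57 mm). 0.04 kg. Origin: centre of the underside, z up. Starts upright on the bench (z = 0), 43 to 52 mm to the template's +y side.
- pad: Vacant place in the row: round cork pad, 48 mm diameter, 2 mm thick, fixed on the oak ledge (90 x 190 mm, 30 mm high). Origin: centre of the pad's underside, 30 mm above the bench; its top is at 32 mm. y: along the row. Three places 56 mm apart: the pad is at one, rook and pawn stand on the others.
- rook: Bystander in the row: turned ebony (black) rook, 36 mm diameter, 55 mm high, on the ledge. Origin: centre of underside.
- pawn: Bystander in the row: turned holly (pale) pawn, 32 mm diameter, 50 mm high, on the ledge. Origin: centre of underside.
- rook_template: Bystander: the rook template, same foot as the bishop template, but a brass rook silhouette with a flat notched top, 75 mm high in all. Origin: centre of the foot's underside, x along the foot.
- blank: Bystander: rough square beech blank, 32 x 32 x 78 mm, standing upright 75 to 85 mm to the bishop template's -x side. Origin: centre of underside.
- hexkey: Bystander: steel hex key, an L of 6 mm bar, 80 x 26 mm, lying flat. Origin: middle of the long leg, at its underside.
- sander: Bystander: cork sanding block, 45 x 90 x 26 mm. Origin: centre of underside.
- tin: Bystander: round aluminium wax tin, 60 mm diameter, 45 mm high. Origin: centre of underside.

How it is judged:
By the outcome, as a careful person would: the job done as asked, in the order asked, and still so for the second after the job is handed in, with the robot touching nothing.
It also fails if it takes over 58 s, if anything falls off the work surface, if the arm or the gripper's body presses on something with over 40 N, if the wrist force passes 120 N, or if a joint passes its speed limit or range.

ROBOT

A 6-joint arm with a two-finger parallel gripper is mounted at the origin on the work surface. World frame = base frame: x ahead of the robot, y to its left, z up, the work surface at z = 0. Lengths are in mm, angles in degrees, forces in N, time in s.
With the tool pointing down it reaches from about 325 to 900 mm from the base axis. Payload 3.5 kg.
Tool frame: the origin (TCP) lies between the finger pads, 19 mm behind the fingertips; this is the grasp point; z points along the fingers, y is the line along which they close (so a half turn about z gives the same grasp; the last joint's range is limited). The gripper opens to 85 mm and grips with 20 to 120 N. Pads are 22 mm wide; open, the fingers measure 114 mm over their backs; the gripper's body (76 mm by 85 mm) begins 54 mm behind the grasp point. The pads swing forward as they close: fully open they stand 13 mm farther back than shut.
Start: joints at [-82.357, 15.837, -1.513, 72.651, 0, 84.076], TCP at [146.608, -607.559, 250.013] pointing down, gripper open.
Joint ranges: [-178.77, 178.77], [-48.84, 107.48], [-61.69, 71.31], [-111.58, 123.2], [-90, 87.43], [-180, 180]. Speed limits (degrees/s): [147.25, 147.25, 180, 180, 180, 180].

INTERFACE

Orientations are given as a 3x3 rotation matrix whose columns are the frame's x, y, z axes.
In Python, from plant import state, vision, arm gives the robot as it stands.
- The arm moves only by the shell command python3 -m creep 'ROWS' [FORCE]. ROWS is JSON, a list of rows, each an object of numbers: "ax", "ay", "az": the turn, a rotation vector about the tool's x, y, z in degrees; "x", "y", "z": the shift along the tool's x, y, z in mm; "claw": the finger opening in mm, from 0 to 85.4. A call has 1 to 5 rows; each row shifts and turns the commanded pose from where the row before left it, along the tool's axes as they then stand; what a row does not reach is not made up. A row lasts 1/12 s, in which the tool goes at most 41.7 mm and 7.16 degrees, less where a joint would pass 70% of its speed; a pose out of reach is approached as far as the arm can. A call is refused whole if a number of a shift passes 41.7 or a number of a turn 7.16, either way. A call with a gripper value outside its range is refused whole. The fingers move at their own pace and stop on an object; FORCE is the grip in N (left out, the last holds). Time passes only in rows, so rows that do not move let the fingers close. It gives the time, the measured TCP pose, the force, the opening and the grip force at its end, in the units of the state.
- state(): the state, without advancing time (a new reading comes with each control period).
- vision.camera(name): name is "side" or "top"; returns the picture (384x512x3 uint8, red, green, blue); there is no depth.
- vision.get_calibration(name): a dict with "mtx" (3x3 intrinsics, pixels), "rvec" (rotation vector, rad) and "tvec" (3), from world to camera coordinates, as OpenCV has them. Camera axes: x right, y down, z forward; pixel columns grow to the right and rows downward; lengths in mm; the calibration is good to about 2 mm. A picture is of the moment at which its call begins. get_calibration takes no time and is no camera call.
- arm.close_job(): hands the job in; it is judged then, once.
The state is a dict: "t": time; "q": joint angles; "joint_vel": joint speeds; "effort": joint torques, N m; "tcp_pos": TCP position; "ee_rot": TCP orientation; "contact_force": force on the tool from outside, world axes, zero at the start; "torque": the same for the moment, N m; "width": finger opening in mm; "gripper_force": force on a finger pad.
Only numpy, scipy, OpenCV 4.12 (cv2) and the standard library are available. Lean on these libraries where they do the work, as an engineer would, in place of code of your own. Each camera call takes 0.05 s, during which the arm holds its last target. There are 200 camera calls.

## Working session

There is one attempt and no reset: what is moved stays moved. The work goes in short steps, Python scripts to look and compute and a shell command to move; the robot and the scene stay as the last step left them, time stands still between calls to the robot, and variables do not carry over. Pictures are saved under pics/ and viewed, at most 10 in all, crops included, and the job is handed in when it is done.

```bash
mkdir -p pics; ls
cat > h.py <<'E'
import numpy as np, cv2
from plant import state, vision, arm
def cal(n):
    c=vision.get_calibration(n); K=np.array(c["mtx"],float); r=np.array(c["rvec"],float).ravel(); t=np.array(c["tvec"],float).ravel()
    return K,cv2.Rodrigues(r)[0],t
def ray(n,px):
    K,R,t=cal(n); d=R.T@np.linalg.solve(K,[px[0],px[1],1.0]); return -R.T@t,d
def onz(n,px,z):
    c,d=ray(n,px); return c+d*(z-c[2])/d[2]
def proj(n,P):
    K,R,t=cal(n); p=K@(R@np.array(P,float)+t); return p[:2]/p[2]
def tri(p1,p2,n1="top",n2="side"):
    A=[];b=[]
    for n,p in((n1,p1),(n2,p2)):
        c,d=ray(n,p); d/=np.linalg.norm(d); M=np.eye(3)-np.outer(d,d); A.append(M);b.append(M@c)
    A=np.vstack(A);b=np.hstack(b);x=np.linalg.lstsq(A,b,rcond=None)[0]; return x,np.linalg.norm(A@x-b)
def save(n,f,box=None,s=1):
    im=vision.camera(n)
    np.save(f"pics/{f}.npy",im)
    im=im[:,:,::-1]
    if box: im=im[box[1]:box[3],box[0]:box[2]]
    cv2.imwrite(f"pics/{f}.png",cv2.resize(im,None,fx=s,fy=s,interpolation=cv2.INTER_CUBIC))
E
python3 - <<'E'
from h import *
save("top","top0",s=1.5);save("side","side0",s=1.5)
for n in("top","side"):
    K,R,t=cal(n);print(n,K.round(1).tolist(),R.round(3).tolist(),(-R.T@t).round())
s=state();print(s)
E
```

```text
pics
top [[456.9, 0.0, 253.7], [0.0, 456.9, 186.8], [0.0, 0.0, 1.0]] [[0.005, -1.0, 0.009], [-0.999, -0.006, -0.046], [0.046, -0.009, -0.999]] [ 479.   26. 1286.]
side [[406.7, 0.0, 253.1], [0.0, 406.7, 189.8], [0.0, 0.0, 1.0]] [[-0.829, -0.559, -0.002], [-0.334, 0.499, -0.8], [0.448, -0.663, -0.6]] [103. 676. 766.]
{'t': 0.1, 'q': array([-8.23577077e+01,  1.58746454e+01, -1.58995212e+00,  7.26528487e+01,
       -2.01439376e-04,  8.40768235e+01]), 'joint_vel': array([ 0.02436044,  0.01236708,  0.17313008, -0.08387738, -0.08768398,
       -0.05973775]), 'effort': array([ 8.83680218e-05, -4.46708393e+01,  2.96128821e+01,  8.48416763e-03,
       -1.68657125e-04, -1.36065930e-05]), 'tcp_pos': array([ 146.50863605, -606.88367542,  248.96369836]), 'ee_rot': array([[ 9.72102568e-01,  2.34556009e-01, -2.76086274e-04],
       [ 2.34556079e-01, -9.72100468e-01,  2.03114700e-03],
       [ 2.08034137e-04, -2.03924092e-03, -9.99997899e-01]]), 'contact_force': array([ 0.3589722 , -0.20406929, -0.76880081]), 'torque': array([-0.00731922, -0.01182107, -0.00843939]), 'gripper_force': 0.0, 'width': 85.52148110105186}
```

View pics/top0.png

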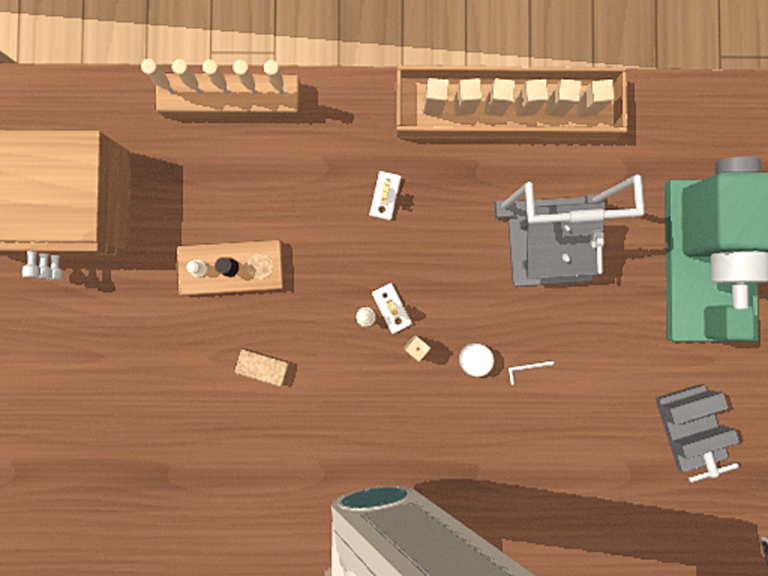

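View pics/side0.png

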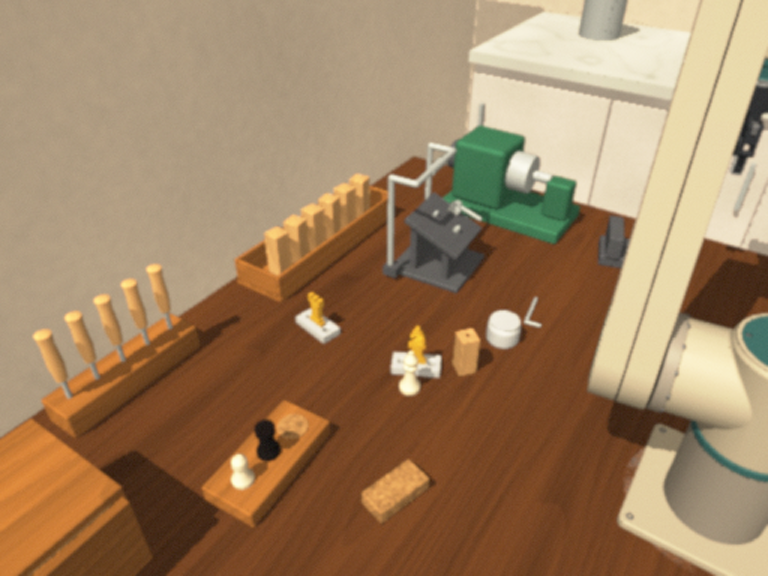

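The top view shows (scaled px) the bishop at (366,316), the template at (392,308), the blank at (417,348), the cork pad at (262,266) and the pegs at (566,259) and (567,230). The side view agrees. Next I'll look at enlarged crops.

Run:
```python
import numpy as np,cv2
t=np.load("pics/top0.npy")[:,:,::-1];s=np.load("pics/side0.npy")[:,:,::-1]
def c(im,b,w,h):return cv2.resize(im[b[1]:b[3],b[0]:b[2]],(w,h),interpolation=cv2.INTER_NEAREST)
a=c(t,(230,180,300,250),400,400) # 5.71x
b=c(t,(330,120,430,200),400,320)
d=c(s,(250,210,330,270),400,300)
e=c(s,(255,110,355,190),400,280)
f=np.zeros((600,800,3),np.uint8)
b=c(t,(330,120,430,195),400,300);a=c(t,(230,185,310,245),400,300);e=c(s,(250,115,350,190),400,300)
f[:300,:400]=a;f[:300,400:]=b;f[300:,:400]=d;f[300:,400:]=e
cv2.imwrite("pics/c0.png",f)
```

```text
(no output)
```

View pics/c0.png

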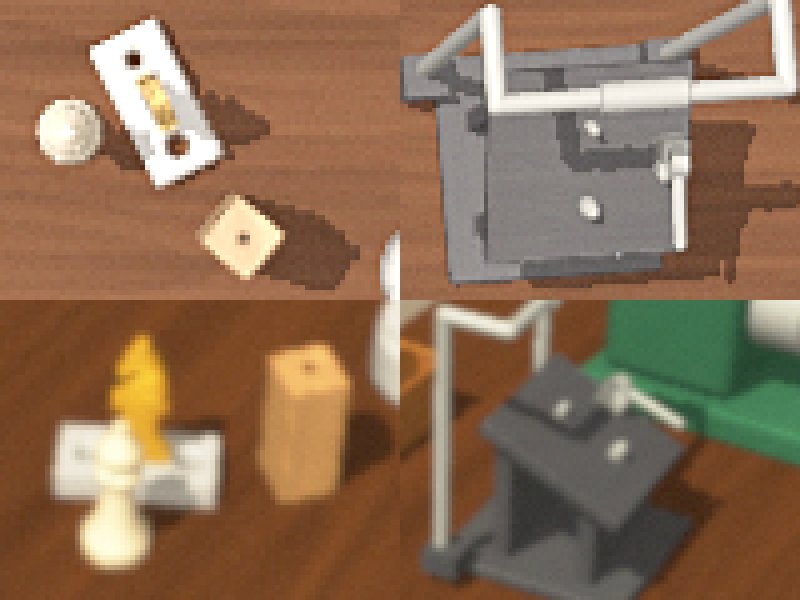

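The crops show the small hole at about top px (256.6,196.8), the large hole at (265.8,214.4), the thin peg at (378,152) and the thick peg at (377.5,172). The bar is clear enough to give the bed's yaw. Now I'll measure with masks.

```bash
cat > m0.py <<'E'
from h import *
t=np.load("pics/top0.npy").astype(float);s=np.load("pics/side0.npy").astype(float)
def cen(im,c,r,w):   # weighted centroid, w(window)->weights
    x0,y0=int(round(c[0]))-r,int(round(c[1]))-r
    p=im[y0:y0+2*r+1,x0:x0+2*r+1]; W=np.clip(w(p),0,None); yy,xx=np.mgrid[y0:y0+2*r+1,x0:x0+2*r+1]
    return np.array([(W*xx).sum(),(W*yy).sum()])/W.sum()
# holes
g=t.mean(2); dark=lambda p:190-p
hs=cen(g,(256.2,196.4),2,dark);hl=cen(g,(265.4,214),3,dark)
S=onz("top",hs,13);L=onz("top",hl,13)
print("holes px",hs,hl,S,L,np.linalg.norm(S-L))
yaw=np.degrees(np.arctan2(*(S-L)[1::-1]));print("tmpl yaw",yaw,"centre",(S+L)/2)
# foot via white mask
hsv=cv2.cvtColor(t.astype(np.uint8),cv2.COLOR_RGB2HSV)
m=((hsv[...,1]<40)&(hsv[...,2]>165)).astype(np.uint8)
m[:185]=0;m[226:]=0;m[:,:246]=0;m[:,276:]=0
pts=np.argwhere(m)[:,::-1].astype(np.float32)
r=cv2.minAreaRect(pts);print("foot rect",r,onz("top",r[0],14))
b=cv2.boxPoints(r);B=[onz("top",q,14) for q in b];print(np.round(B,1).tolist())
# bishop
m=((t[...,0]>175)&(t[...,2]>120));m[:203]=0;m[219:]=0;m[:,:235]=0;m[:,251:]=0
q=np.argwhere(m)[:,::-1];print("bishop px",q.mean(0),len(q),onz("top",q.mean(0),67))
# pegs
br=lambda p:p-150
k1=cen(g,(377.2,171.5),4,br);k2=cen(g,(378,152),3,br)
gs=s.mean(2)
e1=cen(gs,(304.5,152),4,lambda p:p-125);e2=cen(gs,(290.4,142),4,lambda p:p-125)
print("pegs",k1,k2,e1,e2,tri(k1,e1),tri(k2,e2))
# bar lower edge
P=[]
for x in list(range(355,379))+list(range(404,424)):
    col=g[135:152,x]; 
    on=np.where(col>165)[0]
    if len(on): P.append((x,135+on.max()))
P=np.array(P);f=np.polyfit(P[:,0],P[:,1],1);k=abs(np.polyval(f,P[:,0])-P[:,1])<1.2
f=np.polyfit(P[k,0],P[k,1],1);print("bar",f,k.sum(),len(P))
a,b=[onz("top",(x,np.polyval(f,x)),228) for x in(355,423)];d=a-b;print("bed yaw",np.degrees(np.arctan2(-d[0],d[1])),a,b)
# pad
mm=((t[...,0]>195)&(t[...,1]>140)&(t[...,2]>95))
p=t[160:196,160:190];cv2.imwrite("pics/pad.png",cv2.resize(p[:,:,::-1],None,fx=12,fy=12,interpolation=cv2.INTER_CUBIC))
E
python3 m0.py
```

```text
holes px [256.21796237 196.43308484] [264.85112304 213.54680978] [509.82065369   7.86223934  13.        ] [462.3417584  -16.38978767  13.        ] 53.31422242406197
tmpl yaw 27.057760766709126 centre [486.08120604  -4.26377417  13.        ]
foot rect ((258.3000183105469, 206.10003662109375), (30.857738494873047, 20.124608993530273), 63.43495178222656) [482.93942088   1.95288121  14.        ]
[[508.6, 46.3, 14.0], [533.9, -3.7, 14.0], [457.3, -42.4, 14.0], [432.2, 7.5, 14.0]]
bishop px [243.22307692 210.82307692] 130 [469.97802054  43.07013266  67.        ]
pegs [376.84449022 171.42790937] [377.66787942 151.51195426] [304.02477477 151.8527027 ] [290.01627486 141.53616637] (array([ 574.43265693, -303.94397094,  104.206381  ]), np.float64(0.2618269647167173)) (array([ 623.53976897, -300.13789208,  126.81759697]), np.float64(0.13017323933154198))
bar [-6.62698943e-02  1.70902702e+02] 41 44
bed yaw 4.165885199228518 [ 620.15658153 -218.76362846  228.        ] [ 631.75212933 -377.96263698  228.        ][ WARN:0@0.457] global loadsave.cpp:1063 imwrite_ Unsupported depth image for selected encoder is fallbacked to CV_8U.
```

View pics/pad.png

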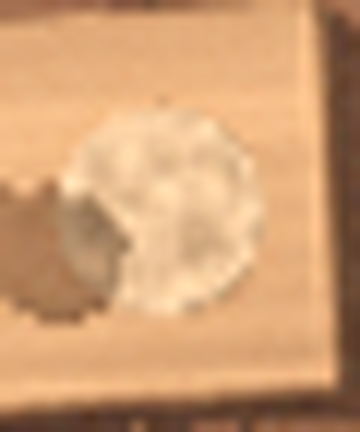

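The pad's circle centre is at about top px (173.2,177.0). The pegs triangulate well, so the bed origin is near (601.7,-301.8,110) with yaw about 4.2°. Now I'll work out the first move.

```bash
cat >> h.py <<'E'
from scipy.spatial.transform import Rotation as Ro
def down(yaw):
    c,s=np.cos(np.radians(yaw)),np.sin(np.radians(yaw)); return np.array([[c,s,0],[s,-c,0],[0,0,-1.]])
def bedR(yaw=4.2):
    R=Ro.from_euler("z",yaw,degrees=True).as_matrix()@Ro.from_euler("y",-25,degrees=True).as_matrix(); return R
def toolbed(yaw=4.2): return bedR(yaw)@np.diag([-1,1,-1.])
def need(P,R,verb=True):
    s=state();R0=s["ee_rot"];d=np.array(P)-s["tcp_pos"]
    rv=Ro.from_matrix(R0.T@R).as_rotvec(degrees=True)
    print("t %.2f"%s["t"],"turn",rv.round(2),"shift now-axes",(R0.T@d).round(1),"final-axes",(R.T@d).round(1),"w %.1f F %s"%(s["width"],s["contact_force"].round(1)))
E
python3 - <<'E'
from h import *
print(onz("top",(173.2,177.0),32))
need((469.6,43.7,160),down(117))
print(toolbed())
E
```

```text
[561.47125053 236.32333675  32.        ]
t 0.10 turn [-7.0000e-02 -1.1000e-01 -1.0343e+02] shift now-axes [ 466.7 -556.5   90.2] final-axes [433.  583.2  89. ] w 85.5 F [ 0.4 -0.2 -0.8]
[[-0.90387388 -0.0732382   0.42148331]
 [-0.06637635  0.99731448  0.0309518 ]
 [-0.42261826  0.         -0.90630779]]
```

```bash
A='{"x":25.9,"y":-30.9,"claw":50}'; 
python3 -m creep '[{"x":25.9,"y":-30.9,"claw":50},{"x":25.9,"y":-30.9},{"x":25.9,"y":-30.9},{"x":25.9,"y":-30.9},{"x":25.9,"y":-30.9}]' >/dev/null
python3 -m creep '[{"x":25.9,"y":-30.9},{"x":25.9,"y":-30.9},{"x":25.9,"y":-30.9},{"x":25.9,"y":-30.9},{"x":25.9,"y":-30.9}]' >/dev/null
python3 -m creep '[{"x":25.9,"y":-30.9},{"x":25.9,"y":-30.9},{"x":25.9,"y":-30.9},{"x":25.9,"y":-30.9},{"x":25.9,"y":-30.9}]' >/dev/null
python3 -m creep '[{"x":25.9,"y":-30.9},{"x":25.9,"y":-30.9},{"x":25.9,"y":-30.9},{"az":-7.15,"z":5},{"az":-7.15,"z":5}]' >/dev/null
python3 -m creep '[{"az":-7.15,"z":5},{"az":-7.15,"z":5},{"az":-7.15,"z":5},{"az":-7.15,"z":5},{"az":-7.15,"z":5}]' >/dev/null
python3 -m creep '[{"az":-7.15,"z":5},{"az":-7.15,"z":5},{"az":-7.15,"z":5},{"az":-7.15,"z":5},{"az":-7.15,"z":5}]' >/dev/null
python3 -m creep '[{"az":-7.15,"z":5},{"az":-7.15,"z":5},{"az":-3.3},{"z":0},{"z":0}]'
python3 - <<'E'
from h import *
need((469.6,43.7,57),down(117))
E
```

```text
t 0.10 turn [-7.0000e-02 -1.1000e-01 -1.0343e+02] shift now-axes [ 466.6 -556.3  193.2] final-axes [433.  583.2 192. ] w 85.5 F [ 0.4 -0.2 -0.8]invalid input at $[0]: expected keys ax, ay, az, x, y, z, claw
invalid input at $[0]: expected keys ax, ay, az, x, y, z, claw
invalid input at $[0]: expected keys ax, ay, az, x, y, z, claw
invalid input at $[0]: expected keys ax, ay, az, x, y, z, claw
invalid input at $[0]: expected keys ax, ay, az, x, y, z, claw
invalid input at $[0]: expected keys ax, ay, az, x, y, z, claw
invalid input at $[0]: expected keys ax, ay, az, x, y, z, claw
```

Every row needs all of its keys, so I'll retype the move in full.

```bash
python3 -m creep '[{"ax":0,"ay":0,"az":0,"x":25.9,"y":-30.9,"z":0,"claw":50},{"ax":0,"ay":0,"az":0,"x":25.9,"y":-30.9,"z":0,"claw":50},{"ax":0,"ay":0,"az":0,"x":25.9,"y":-30.9,"z":0,"claw":50},{"ax":0,"ay":0,"az":0,"x":25.9,"y":-30.9,"z":0,"claw":50},{"ax":0,"ay":0,"az":0,"x":25.9,"y":-30.9,"z":0,"claw":50}]'
python3 -m creep '[{"ax":0,"ay":0,"az":0,"x":25.9,"y":-30.9,"z":0,"claw":50},{"ax":0,"ay":0,"az":0,"x":25.9,"y":-30.9,"z":0,"claw":50},{"ax":0,"ay":0,"az":0,"x":25.9,"y":-30.9,"z":0,"claw":50},{"ax":0,"ay":0,"az":0,"x":25.9,"y":-30.9,"z":0,"claw":50},{"ax":0,"ay":0,"az":0,"x":25.9,"y":-30.9,"z":0,"claw":50}]' >/dev/null
python3 -m creep '[{"ax":0,"ay":0,"az":0,"x":25.9,"y":-30.9,"z":0,"claw":50},{"ax":0,"ay":0,"az":0,"x":25.9,"y":-30.9,"z":0,"claw":50},{"ax":0,"ay":0,"az":0,"x":25.9,"y":-30.9,"z":0,"claw":50},{"ax":0,"ay":0,"az":0,"x":25.9,"y":-30.9,"z":0,"claw":50},{"ax":0,"ay":0,"az":0,"x":25.9,"y":-30.9,"z":0,"claw":50}]' >/dev/null
python3 -m creep '[{"ax":0,"ay":0,"az":0,"x":25.9,"y":-30.9,"z":0,"claw":50},{"ax":0,"ay":0,"az":0,"x":25.9,"y":-30.9,"z":0,"claw":50},{"ax":0,"ay":0,"az":0,"x":25.9,"y":-30.9,"z":0,"claw":50},{"ax":0,"ay":0,"az":-7.15,"x":0,"y":0,"z":6,"claw":50},{"ax":0,"ay":0,"az":-7.15,"x":0,"y":0,"z":6,"claw":50}]' >/dev/null
python3 -m creep '[{"ax":0,"ay":0,"az":-7.15,"x":0,"y":0,"z":6,"claw":50},{"ax":0,"ay":0,"az":-7.15,"x":0,"y":0,"z":6,"claw":50},{"ax":0,"ay":0,"az":-7.15,"x":0,"y":0,"z":6,"claw":50},{"ax":0,"ay":0,"az":-7.15,"x":0,"y":0,"z":6,"claw":50},{"ax":0,"ay":0,"az":-7.15,"x":0,"y":0,"z":6,"claw":50}]' >/dev/null
python3 -m creep '[{"ax":0,"ay":0,"az":-7.15,"x":0,"y":0,"z":6,"claw":50},{"ax":0,"ay":0,"az":-7.15,"x":0,"y":0,"z":6,"claw":50},{"ax":0,"ay":0,"az":-7.15,"x":0,"y":0,"z":6,"claw":50},{"ax":0,"ay":0,"az":-7.15,"x":0,"y":0,"z":6,"claw":50},{"ax":0,"ay":0,"az":-7.15,"x":0,"y":0,"z":6,"claw":50}]' >/dev/null
python3 -m creep '[{"ax":0,"ay":0,"az":-7.15,"x":0,"y":0,"z":6,"claw":50},{"ax":0,"ay":0,"az":-7.15,"x":0,"y":0,"z":6,"claw":50},{"ax":0,"ay":0,"az":-3.3,"x":0,"y":0,"z":0,"claw":50},{"ax":0,"ay":0,"az":0,"x":0,"y":0,"z":0,"claw":50},{"ax":0,"ay":0,"az":0,"x":0,"y":0,"z":0,"claw":50}]'
python3 - <<'E'
from h import *
need((469.6,43.7,57),down(117))
E
```

```text
t: 0.52
tcp_pos: [236.5, -424.9, 249.3]
ee_rot: [[0.972, 0.234, -0.0], [0.234, -0.972, 0.001], [0.0, -0.001, -1.0]]
contact_force: [1.4, 0.1, -0.6]
width: 49.7
gripper_force: 0.0
t: 3.02
tcp_pos: [469.0, 42.5, 165.7]
ee_rot: [[-0.452, 0.892, -0.001], [0.892, 0.452, 0.0], [0.0, -0.001, -1.0]]
contact_force: [0.1, 0.0, -0.4]
width: 50.0
gripper_force: 0.0
t 3.02 turn [-0.04 -0.02 -0.13] shift now-axes [  0.8   1.2 108.7] final-axes [  0.8   1.1 108.7] w 50.0 F [ 0.1  0.  -0.4]
```

```bash
python3 -m creep '[{"ax":0,"ay":0,"az":0,"x":0.8,"y":1.1,"z":36,"claw":50},{"ax":0,"ay":0,"az":0,"x":0,"y":0,"z":36,"claw":50},{"ax":0,"ay":0,"az":0,"x":0,"y":0,"z":26,"claw":50},{"ax":0,"ay":0,"az":0,"x":0,"y":0,"z":10.5,"claw":50},{"ax":0,"ay":0,"az":0,"x":0,"y":0,"z":0,"claw":50}]' 25
python3 -c "
from h import *
save('top','t1',(200,150,300,225),4);save('side','s1',(230,190,330,265),4)
a=cv2.imread('pics/t1.png');b=cv2.imread('pics/s1.png');cv2.imwrite('pics/j1.png',np.hstack([a,b]))"
```

```text
t: 3.43
tcp_pos: [467.3, 43.8, 55.1]
ee_rot: [[-0.453, 0.892, -0.006], [0.892, 0.453, 0.0], [0.003, -0.005, -1.0]]
contact_force: [-0.9, -0.6, 0.0]
width: 50.2
gripper_force: 0.0
```

View pics/j1.png

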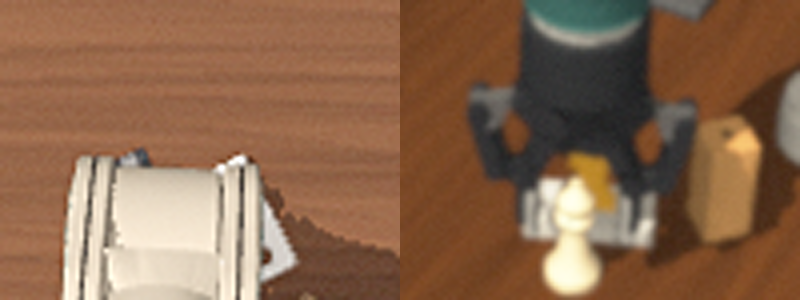

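The side crop shows the open fingers around the bishop, which is at crop px (573,200). I'll check by projection whether the TCP really sits on the bishop axis.

Run:
```python
from h import *
s=state();print(s["tcp_pos"])
for P in [s["tcp_pos"],(469.6,43.7,57),(469.6,43.7,82),(469.6,43.7,0)]:
    p=proj("side",P);print(p.round(1),((p-(230,190))*4).round()+(400,0))
S=np.load("pics/side0.npy").astype(int)
hsv=cv2.cvtColor(S.astype(np.uint8),cv2.COLOR_RGB2HSV)
for r in range(232,266,2):
    x=[c for c in range(262,288) if S[r,c].min()>130 and 12<S[r,c,0]-S[r,c,2]<80]
    print(r,x[:1],x[-1:],end=";")
```

```text
[470.59708021  43.67955423  58.19696377]
[273.1 241.2] [572. 205.]
[273.4 241.7] [574. 207.]
[273.7 234.3] [575. 177.]
[272.8 257.8] [571. 271.]
232 [] [];234 [273] [273];236 [262] [274];238 [262] [287];240 [262] [287];242 [262] [287];244 [262] [287];246 [262] [287];248 [262] [287];250 [269] [287];252 [269] [276];254 [267] [277];256 [266] [278];258 [266] [278];260 [267] [278];262 [270] [275];264 [] [];
```

The TCP projects onto the bishop's head/collar and its predicted top and base match the picture, so I'll close and lift.

```bash
python3 -m creep '[{"ax":0,"ay":0,"az":0,"x":0,"y":0,"z":0,"claw":15},{"ax":0,"ay":0,"az":0,"x":0,"y":0,"z":0,"claw":15},{"ax":0,"ay":0,"az":0,"x":0,"y":0,"z":0,"claw":15},{"ax":0,"ay":0,"az":0,"x":0,"y":0,"z":0,"claw":15},{"ax":0,"ay":0,"az":0,"x":0,"y":0,"z":0,"claw":15}]' 25
python3 -m creep '[{"ax":0,"ay":0,"az":0,"x":0,"y":0,"z":0,"claw":15},{"ax":0,"ay":0,"az":0,"x":0,"y":0,"z":-15,"claw":15},{"ax":0,"ay":0,"az":0,"x":0,"y":0,"z":-35,"claw":15},{"ax":0,"ay":0,"az":0,"x":0,"y":0,"z":-35,"claw":15},{"ax":0,"ay":0,"az":0,"x":0,"y":0,"z":-20,"claw":15}]'
python3 - <<'E'
from h import *
need((561.5,236.3,130),down(117))
E
```

```text
t: 3.95
tcp_pos: [471.8, 43.5, 59.4]
ee_rot: [[-0.453, 0.891, 0.004], [0.891, 0.453, -0.0], [-0.002, 0.003, -1.0]]
contact_force: [-0.6, 0.2, 6.7]
width: 21.9
gripper_force: 24.4
t: 4.37
tcp_pos: [471.7, 43.7, 166.4]
ee_rot: [[-0.453, 0.891, 0.005], [0.891, 0.453, -0.0], [-0.002, 0.004, -1.0]]
contact_force: [-0.7, -0.1, -0.2]
width: 22.1
gripper_force: 24.7
t 4.37 turn [ 0.25  0.13 -0.03] shift now-axes [131.  167.3  36.8] final-axes [130.8 167.5  36.4] w 22.1 F [-0.7 -0.1 -0.2]
```

```bash
python3 -m creep '[{"ax":0,"ay":0,"az":0,"x":15,"y":20,"z":0,"claw":15},{"ax":0,"ay":0,"az":0,"x":24,"y":30,"z":0,"claw":15},{"ax":0,"ay":0,"az":0,"x":24,"y":30,"z":0,"claw":15},{"ax":0,"ay":0,"az":0,"x":24,"y":30,"z":0,"claw":15},{"ax":0,"ay":0,"az":0,"x":24,"y":30,"z":0,"claw":15}]' >/dev/null
python3 -m creep '[{"ax":0,"ay":0,"az":0,"x":20,"y":27,"z":0,"claw":15},{"ax":0,"ay":0,"az":0,"x":0,"y":0,"z":36,"claw":15},{"ax":0,"ay":0,"az":0,"x":0,"y":0,"z":20,"claw":15},{"ax":0,"ay":0,"az":0,"x":0,"y":0,"z":10,"claw":15},{"ax":0,"ay":0,"az":0,"x":0,"y":0,"z":0,"claw":15}]'
python3 - <<'E'
from h import *
need((561.5,236.3,91),down(117))
save('side','s2',(130,220,260,320),5)
s=state();T=s["tcp_pos"];print(proj("side",(561.5,236.3,32)),proj("side",T-[0,0,59]))
E
```

```text
t: 5.2
tcp_pos: [556.8, 235.5, 93.7]
ee_rot: [[-0.454, 0.891, -0.006], [0.891, 0.454, -0.002], [0.001, -0.006, -1.0]]
contact_force: [-0.5, 0.2, -0.7]
width: 22.0
gripper_force: 24.8
t 5.20 turn [-0.34 -0.06 -0.02] shift now-axes [-1.5  4.5  2.6] final-axes [-1.5  4.5  2.7] w 22.0 F [-0.5  0.2 -0.7]
[195.26121603 282.68275066] [196.3780616  281.84412477]
```

View pics/s2.png

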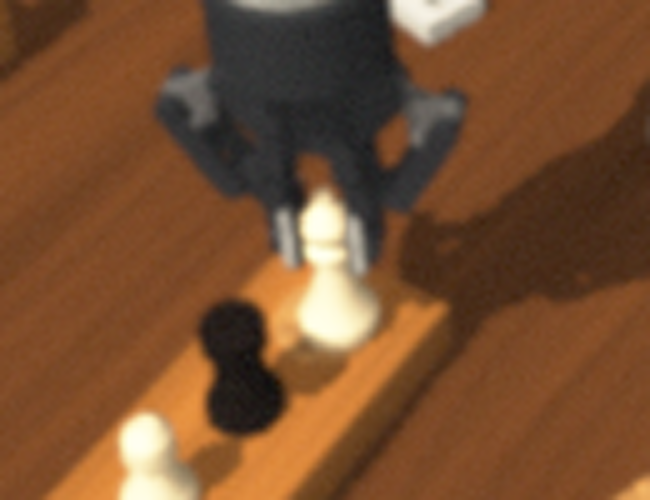

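The side view shows the bishop upright in the fingers with its base at about crop px (339,320), a few mm short of the pad centre. I'll shift it, settle, then lower.

```bash
python3 -m creep '[{"ax":0,"ay":0,"az":0,"x":-1.5,"y":4.5,"z":-2,"claw":15},{"ax":0,"ay":0,"az":0,"x":0,"y":0,"z":0,"claw":15},{"ax":0,"ay":0,"az":0,"x":0,"y":0,"z":0,"claw":15},{"ax":0,"ay":0,"az":0,"x":0,"y":0,"z":0,"claw":15},{"ax":0,"ay":0,"az":0,"x":0,"y":0,"z":0,"claw":15}]'
python3 - <<'E'
from h import *
need((561.5,236.3,91),down(117))
E
```

```text
t: 5.67
tcp_pos: [564.6, 236.9, 99.5]
ee_rot: [[-0.453, 0.891, 0.002], [0.891, 0.453, 0.001], [-0.0, 0.002, -1.0]]
contact_force: [0.3, -0.2, -0.0]
width: 22.1
gripper_force: 24.8
t 5.67 turn [ 0.09  0.01 -0.05] shift now-axes [ 0.9 -3.1  8.5] final-axes [ 0.9 -3.1  8.5] w 22.1 F [ 0.3 -0.2 -0. ]
```

```bash
python3 -m creep '[{"ax":0,"ay":0,"az":0,"x":1,"y":-3,"z":6,"claw":15},{"ax":0,"ay":0,"az":0,"x":0,"y":0,"z":0,"claw":15},{"ax":0,"ay":0,"az":0,"x":0,"y":0,"z":0,"claw":15},{"ax":0,"ay":0,"az":0,"x":0,"y":0,"z":1,"claw":15},{"ax":0,"ay":0,"az":0,"x":0,"y":0,"z":0,"claw":15}]'
python3 - <<'E'
from h import *
need((561.5,236.3,91),down(117))
im=vision.camera('side').astype(int)
s=state();print(proj("side",(561.5,236.3,32)))
for r in range(268,296,2):
    x=[c for c in range(180,215) if im[r,c].min()>120 and im[r,c,0]-im[r,c,2]<75]
    print(r,x[:1],x[-1:],end=";")
E
python3 -m creep '[{"ax":0,"ay":0,"az":0,"x":0,"y":0,"z":1,"claw":15},{"ax":0,"ay":0,"az":0,"x":0,"y":0,"z":0,"claw":15},{"ax":0,"ay":0,"az":0,"x":0,"y":0,"z":0,"claw":15}]'
```

```text
t: 6.08
tcp_pos: [560.8, 236.4, 91.6]
ee_rot: [[-0.454, 0.891, -0.0], [0.891, 0.454, -0.0], [-0.0, -0.0, -1.0]]
contact_force: [-0.5, 0.1, 0.9]
width: 22.2
gripper_force: 24.8
t 6.08 turn [-0.01  0.   -0.03] shift now-axes [-0.4  0.5  0.6] final-axes [-0.4  0.5  0.6] w 22.2 F [-0.5  0.1  0.9]
[195.26121603 282.68275066]
268 [185] [200];270 [185] [200];272 [185] [200];274 [192] [200];276 [192] [198];278 [191] [199];280 [189] [201];282 [189] [202];284 [188] [202];286 [190] [201];288 [192] [198];290 [] [];292 [] [];294 [] [];t: 6.38
tcp_pos: [561.0, 236.5, 91.5]
ee_rot: [[-0.454, 0.891, 0.0], [0.891, 0.454, -0.0], [-0.0, 0.0, -1.0]]
contact_force: [-3.1, -0.5, 6.1]
width: 22.2
gripper_force: 25.2
```

The base is centred on the pad (px 195.3) with 6 N of contact. I'll release, back off upward and move to the template.

```bash
python3 -m creep '[{"ax":0,"ay":0,"az":0,"x":0,"y":0,"z":-1,"claw":24},{"ax":0,"ay":0,"az":0,"x":0,"y":0,"z":0,"claw":40},{"ax":0,"ay":0,"az":0,"x":0,"y":0,"z":0,"claw":40},{"ax":0,"ay":0,"az":0,"x":0,"y":0,"z":-10,"claw":40},{"ax":0,"ay":0,"az":0,"x":0,"y":0,"z":-20,"claw":40}]'
python3 -m creep '[{"ax":0,"ay":0,"az":0,"x":0,"y":0,"z":-30,"claw":40},{"ax":0,"ay":0,"az":0,"x":0,"y":0,"z":-30,"claw":40},{"ax":0,"ay":0,"az":0,"x":0,"y":0,"z":-5,"claw":40},{"ax":0,"ay":0,"az":0,"x":0,"y":0,"z":0,"claw":40}]'
python3 - <<'E'
from h import *
need((486.1,-4.3,150),down(207))
E
```

```text
t: 6.8
tcp_pos: [558.5, 235.7, 119.3]
ee_rot: [[-0.453, 0.891, -0.006], [0.891, 0.453, -0.002], [0.001, -0.006, -1.0]]
contact_force: [0.2, -0.3, -0.4]
width: 40.3
gripper_force: 0.0
t: 7.13
tcp_pos: [563.4, 237.2, 190.4]
ee_rot: [[-0.453, 0.891, 0.007], [0.891, 0.453, 0.002], [-0.001, 0.007, -1.0]]
contact_force: [-0.1, -0.8, -0.0]
width: 39.9
gripper_force: 0.0
t 7.13 turn [  0.26   0.37 -90.03] shift now-axes [-180.1 -178.6   39.4] final-axes [ 178.5 -180.1   40.4] w 39.9 F [-0.1 -0.8 -0. ]
```

```bash
python3 -m creep '[{"ax":0,"ay":0,"az":0,"x":-25.7,"y":-25.5,"z":0,"claw":35},{"ax":0,"ay":0,"az":0,"x":-25.7,"y":-25.5,"z":0,"claw":35},{"ax":0,"ay":0,"az":0,"x":-25.7,"y":-25.5,"z":0,"claw":35},{"ax":0,"ay":0,"az":0,"x":-25.7,"y":-25.5,"z":0,"claw":35},{"ax":0,"ay":0,"az":0,"x":-25.7,"y":-25.5,"z":0,"claw":35}]' >/dev/null
python3 -m creep '[{"ax":0,"ay":0,"az":0,"x":-25.7,"y":-25.5,"z":0,"claw":35},{"ax":0,"ay":0,"az":0,"x":-25.7,"y":-25.5,"z":0,"claw":35},{"ax":0,"ay":0,"az":-7.15,"x":0,"y":0,"z":3,"claw":35},{"ax":0,"ay":0,"az":-7.15,"x":0,"y":0,"z":3,"claw":35},{"ax":0,"ay":0,"az":-7.15,"x":0,"y":0,"z":3,"claw":35}]' >/dev/null
python3 -m creep '[{"ax":0,"ay":0,"az":-7.15,"x":0,"y":0,"z":3,"claw":35},{"ax":0,"ay":0,"az":-7.15,"x":0,"y":0,"z":3,"claw":35},{"ax":0,"ay":0,"az":-7.15,"x":0,"y":0,"z":3,"claw":35},{"ax":0,"ay":0,"az":-7.15,"x":0,"y":0,"z":3,"claw":35},{"ax":0,"ay":0,"az":-7.15,"x":0,"y":0,"z":3,"claw":35}]' >/dev/null
python3 -m creep '[{"ax":0,"ay":0,"az":-7.15,"x":0,"y":0,"z":3,"claw":35},{"ax":0,"ay":0,"az":-7.15,"x":0,"y":0,"z":3,"claw":35},{"ax":0,"ay":0,"az":-7.15,"x":0,"y":0,"z":3,"claw":35},{"ax":0,"ay":0,"az":-7.15,"x":0,"y":0,"z":3,"claw":35},{"ax":0,"ay":0,"az":-4.2,"x":0,"y":0,"z":0,"claw":35}]' >/dev/null
python3 -m creep '[{"ax":0,"ay":0,"az":0,"x":0,"y":0,"z":0,"claw":35},{"ax":0,"ay":0,"az":0,"x":0,"y":0,"z":0,"claw":35},{"ax":0,"ay":0,"az":0,"x":0,"y":0,"z":0,"claw":35}]'
python3 - <<'E'
from h import *
need((486.1,-4.3,56),down(207))
im=vision.camera('side');np.save("pics/s3.npy",im)
c=np.hstack([cv2.resize(im[200:275,240:340,::-1],None,fx=4,fy=4,interpolation=cv2.INTER_CUBIC),cv2.resize(im[235:310,140:240,::-1],None,fx=4,fy=4,interpolation=cv2.INTER_CUBIC)])
cv2.imwrite("pics/j3.png",c)
R=Ro.from_euler("z",27.06,degrees=True).as_matrix()
for v in [(-27,0,14),(27,0,14),(-42,20,14),(42,20,14),(42,20,0),(-42,20,0),(0,0,92)]:
    p=proj("side",np.array([486.1,-4.3,0])+R@v);print(v,p.round(1),((p-(240,200))*4).round())
E
```

```text
t: 9.05
tcp_pos: [482.9, -4.8, 149.9]
ee_rot: [[-0.892, -0.452, -0.001], [-0.452, 0.892, 0.0], [0.001, 0.001, -1.0]]
contact_force: [-0.9, 0.2, 0.1]
width: 34.9
gripper_force: 0.0
t 9.05 turn [ 0.04 -0.06 -0.13] shift now-axes [-3.2 -1.1 93.9] final-axes [-3.1 -1.  93.9] w 34.9 F [-0.9  0.2  0.1]
(-27, 0, 14) [287.4 241.3] [190. 165.]
(27, 0, 14) [267.  239.6] [108. 158.]
(-42, 20, 14) [292.8 247.1] [211. 189.]
(42, 20, 14) [260.6 244.4] [ 82. 178.]
(42, 20, 0) [260.5 248.3] [ 82. 193.]
(-42, 20, 0) [292.5 251. ] [210. 204.]
(0, 0, 92) [278.3 218. ] [153.  72.]
```

View pics/j3.png

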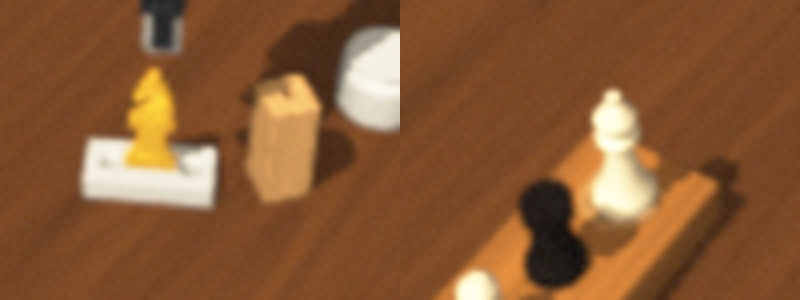

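The bishop stands upright on the pad, and the template's foot and tip match the prediction within about 1 px. I'll descend and grip the template.

```bash
python3 -m creep '[{"ax":0,"ay":0,"az":0,"x":-3,"y":-1,"z":30,"claw":35},{"ax":0,"ay":0,"az":0,"x":0,"y":0,"z":30,"claw":35},{"ax":0,"ay":0,"az":0,"x":0,"y":0,"z":20,"claw":35},{"ax":0,"ay":0,"az":0,"x":0,"y":0,"z":12,"claw":35},{"ax":0,"ay":0,"az":0,"x":0,"y":0,"z":2,"claw":35}]' 60
python3 -m creep '[{"ax":0,"ay":0,"az":0,"x":0,"y":0,"z":0,"claw":35},{"ax":0,"ay":0,"az":0,"x":0,"y":0,"z":0,"claw":35},{"ax":0,"ay":0,"az":0,"x":0,"y":0,"z":0,"claw":35}]'
python3 - <<'E'
from h import *
need((486.1,-4.3,56),down(207))
E
```

```text
t: 9.52
tcp_pos: [484.1, -4.1, 53.9]
ee_rot: [[-0.892, -0.453, -0.005], [-0.453, 0.892, 0.001], [0.004, 0.003, -1.0]]
contact_force: [-0.3, 0.4, 0.2]
width: 34.9
gripper_force: 0.0
t: 9.77
tcp_pos: [487.9, -4.6, 57.8]
ee_rot: [[-0.891, -0.453, 0.003], [-0.453, 0.891, -0.0], [-0.002, -0.002, -1.0]]
contact_force: [0.4, 0.3, 0.1]
width: 35.2
gripper_force: 0.0
t 9.77 turn [-0.09  0.12 -0.05] shift now-axes [1.5 1.1 1.8] final-axes [1.5 1.1 1.8] w 35.2 F [0.4 0.3 0.1]
```

```bash
python3 -m creep '[{"ax":0,"ay":0,"az":0,"x":1,"y":1,"z":2,"claw":35},{"ax":0,"ay":0,"az":0,"x":0,"y":0,"z":0,"claw":35},{"ax":0,"ay":0,"az":0,"x":0,"y":0,"z":0,"claw":22},{"ax":0,"ay":0,"az":0,"x":0,"y":0,"z":0,"claw":16},{"ax":0,"ay":0,"az":0,"x":0,"y":0,"z":0,"claw":4}]' 60
python3 -m creep '[{"ax":0,"ay":0,"az":0,"x":0,"y":0,"z":0,"claw":4},{"ax":0,"ay":0,"az":0,"x":0,"y":0,"z":0,"claw":4},{"ax":0,"ay":0,"az":0,"x":0,"y":0,"z":0,"claw":4},{"ax":0,"ay":0,"az":0,"x":0,"y":0,"z":0,"claw":4}]'
python3 -m creep '[{"ax":0,"ay":0,"az":0,"x":0,"y":0,"z":-10,"claw":4},{"ax":0,"ay":0,"az":0,"x":0,"y":0,"z":-30,"claw":4},{"ax":0,"ay":0,"az":0,"x":0,"y":0,"z":-40,"claw":4},{"ax":0,"ay":0,"az":0,"x":0,"y":0,"z":-40,"claw":4},{"ax":0,"ay":0,"az":0,"x":0,"y":0,"z":-40,"claw":4}]'
python3 - <<'E'
from h import *
R=bedR();O=np.array([601.7,-301.8,110])
print("n",R[:,2]);P=O+R[:,2]*(56+100);print(P)
need(P,toolbed())
need((P[0],P[1],P[2]),down(184.2))
E
```

```text
t: 10.18
tcp_pos: [485.5, -4.1, 54.7]
ee_rot: [[-0.891, -0.453, 0.001], [-0.453, 0.891, -0.0], [-0.0, -0.001, -1.0]]
contact_force: [0.7, -1.4, 0.9]
width: 9.4
gripper_force: 59.4
t: 10.52
tcp_pos: [485.5, -4.1, 54.7]
ee_rot: [[-0.891, -0.453, 0.0], [-0.453, 0.891, -0.0], [-0.0, -0.0, -1.0]]
contact_force: [0.5, -1.3, 1.7]
width: 9.2
gripper_force: 59.4
t: 10.93
tcp_pos: [483.6, -3.6, 215.6]
ee_rot: [[-0.891, -0.454, -0.003], [-0.454, 0.891, 0.001], [0.002, 0.002, -1.0]]
contact_force: [1.7, -0.4, -2.9]
width: 9.2
gripper_force: 58.9
n [-0.42148331 -0.0309518   0.90630779]
[ 535.94860352 -306.62848073  251.38401478]
t 10.93 turn [  5.05 -24.81  22.39] shift now-axes [  90.9 -293.8  -36.1] final-axes [ -42.3 -306.1  -19.7] w 9.2 F [ 1.7 -0.4 -2.9]
t 10.93 turn [ 0.09 -0.14 22.77] shift now-axes [  90.9 -293.8  -36.1] final-axes [ -30.  -306.1  -35.7] w 9.2 F [ 1.7 -0.4 -2.9]
```

```bash
python3 -m creep '[{"ax":1.01,"ay":-4.96,"az":4.48,"x":0,"y":0,"z":0,"claw":4},{"ax":1.01,"ay":-4.96,"az":4.48,"x":0,"y":0,"z":0,"claw":4},{"ax":1.01,"ay":-4.96,"az":4.48,"x":0,"y":0,"z":0,"claw":4},{"ax":1.01,"ay":-4.96,"az":4.48,"x":0,"y":0,"z":0,"claw":4},{"ax":1.01,"ay":-4.96,"az":4.48,"x":0,"y":0,"z":0,"claw":4}]'
python3 -m creep '[{"ax":0,"ay":0,"az":0,"x":-3,"y":-20,"z":-1,"claw":4},{"ax":0,"ay":0,"az":0,"x":-5.3,"y":-38,"z":-2.5,"claw":4},{"ax":0,"ay":0,"az":0,"x":-5.3,"y":-38,"z":-2.5,"claw":4},{"ax":0,"ay":0,"az":0,"x":-5.3,"y":-38,"z":-2.5,"claw":4},{"ax":0,"ay":0,"az":0,"x":-5.3,"y":-38,"z":-2.5,"claw":4}]'
python3 -m creep '[{"ax":0,"ay":0,"az":0,"x":-5.3,"y":-38,"z":-2.5,"claw":4},{"ax":0,"ay":0,"az":0,"x":-5.3,"y":-38,"z":-2.5,"claw":4},{"ax":0,"ay":0,"az":0,"x":-5.3,"y":-36,"z":-2.5,"claw":4},{"ax":0,"ay":0,"az":0,"x":-2,"y":-20,"z":-1,"claw":4},{"ax":0,"ay":0,"az":0,"x":0,"y":0,"z":0,"claw":4}]'
python3 -m creep '[{"ax":0,"ay":0,"az":0,"x":0,"y":0,"z":0,"claw":4},{"ax":0,"ay":0,"az":0,"x":0,"y":0,"z":0,"claw":4},{"ax":0,"ay":0,"az":0,"x":0,"y":0,"z":0,"claw":4}]'
python3 - <<'E'
from h import *
R=bedR();O=np.array([601.7,-301.8,110])
T=R@np.array([-.45,0,54.7+45])+O
need(T,toolbed())
E
```

```text
t: 11.35
tcp_pos: [484.0, -3.8, 214.2]
ee_rot: [[-0.902, -0.069, 0.426], [-0.062, 0.998, 0.03], [-0.427, 0.001, -0.904]]
contact_force: [-0.0, -0.2, -3.7]
width: 9.3
gripper_force: 58.9
t: 11.77
tcp_pos: [513.4, -174.9, 234.4]
ee_rot: [[-0.904, -0.073, 0.422], [-0.066, 0.997, 0.031], [-0.423, 0.001, -0.906]]
contact_force: [0.6, 0.1, -2.2]
width: 9.0
gripper_force: 59.3
t: 12.18
tcp_pos: [537.5, -309.8, 250.8]
ee_rot: [[-0.903, -0.068, 0.424], [-0.063, 0.998, 0.026], [-0.425, -0.003, -0.905]]
contact_force: [-0.4, -0.5, -3.3]
width: 9.6
gripper_force: 59.7
t: 12.43
tcp_pos: [536.2, -303.1, 249.3]
ee_rot: [[-0.904, -0.074, 0.422], [-0.066, 0.997, 0.032], [-0.423, 0.001, -0.906]]
contact_force: [0.2, -0.5, -2.6]
width: 9.3
gripper_force: 59.7
t 12.43 turn [0.08 0.03 0.01] shift now-axes [ 0.1 -3.6 54.2] final-axes [ 0.  -3.5 54.2] w 9.3 F [ 0.2 -0.5 -2.6]
```

```bash
python3 -m creep '[{"ax":0,"ay":0,"az":0,"x":0,"y":-3.5,"z":15,"claw":4},{"ax":0,"ay":0,"az":0,"x":0,"y":0,"z":25,"claw":4},{"ax":0,"ay":0,"az":0,"x":0,"y":0,"z":25,"claw":4},{"ax":0,"ay":0,"az":0,"x":0,"y":0,"z":10,"claw":4},{"ax":0,"ay":0,"az":0,"x":0,"y":0,"z":4,"claw":4}]'
python3 -m creep '[{"ax":0,"ay":0,"az":0,"x":0,"y":0,"z":0,"claw":4},{"ax":0,"ay":0,"az":0,"x":0,"y":0,"z":0,"claw":4},{"ax":0,"ay":0,"az":0,"x":0,"y":0,"z":0,"claw":4}]'
python3 - <<'E'
from h import *
R=bedR();O=np.array([601.7,-301.8,110])
T=R@np.array([-.45,0,54.7+20])+O
need(T,toolbed())
im=vision.camera('side');np.save("pics/s4.npy",im)
t=vision.camera('top');np.save("pics/t4.npy",t)
c=np.hstack([cv2.resize(a,(400,300),interpolation=cv2.INTER_CUBIC) for a in (im[110:170,260:340,::-1],t[130:205,335:435,::-1])])
cv2.imwrite("pics/j4.png",c)
s=state();D=s["ee_rot"]@np.diag([-1,1,-1.]);C=s["tcp_pos"]
for v in [(-42,20,0),(42,20,0),(-42,-20,0),(-42,20,14),(42,20,14),(-42,-20,14),(-27,0,14),(27,0,14)]:
    P=C+D@(np.array(v)-(-.45,0,54.7));a=proj("side",P);b=proj("top",P);print(v,((a-(260,110))*5).round(),((b-(335,130))*4+(400,0)).round())
for v in [(-27,0,13),(27,0,13)]:
    a=proj("side",O+R@v);print("peg top",((a-(260,110))*5).round())
E
```

```text
t: 12.85
tcp_pos: [569.6, -303.2, 175.8]
ee_rot: [[-0.905, -0.075, 0.42], [-0.067, 0.997, 0.034], [-0.421, 0.003, -0.907]]
contact_force: [-0.8, 1.0, -3.5]
width: 8.9
gripper_force: 59.6
t: 13.1
tcp_pos: [571.4, -306.5, 180.6]
ee_rot: [[-0.902, -0.073, 0.426], [-0.067, 0.997, 0.029], [-0.427, -0.003, -0.904]]
contact_force: [0.4, -0.8, -1.6]
width: 9.4
gripper_force: 59.6
t 13.10 turn [-0.15  0.25  0.06] shift now-axes [2.6 2.5 2.2] final-axes [2.6 2.5 2.2] w 9.4 F [ 0.4 -0.8 -1.6]
(-42, 20, 0) [236. 217.] [547. 193.]
(42, 20, 0) [126. 134.] [552.  69.]
(-42, -20, 0) [262. 187.] [609. 189.]
(-42, 20, 14) [247. 201.] [553. 201.]
(42, 20, 14) [136. 118.] [558.  76.]
(-42, -20, 14) [273. 172.] [615. 197.]
(-27, 0, 14) [241. 172.] [585. 177.]
(27, 0, 14) [170. 119.] [589.  96.]
peg top [225. 202.]
peg top [155. 150.]
```

View pics/j4.png

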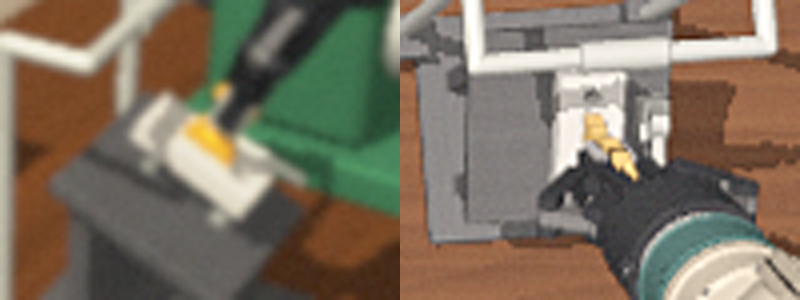

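The side view shows the foot just above both pegs with its low corner near crop px (236,222), and the top view shows the small hole at (593,95). I'll settle, then compare edges and hole with the model.

```bash
python3 -m creep '[{"ax":0,"ay":0,"az":0,"x":2.5,"y":2,"z":2,"claw":4},{"ax":0,"ay":0,"az":0,"x":0,"y":0,"z":0,"claw":4},{"ax":0,"ay":0,"az":0,"x":0,"y":0,"z":0,"claw":4},{"ax":0,"ay":0,"az":0,"x":0,"y":0,"z":0,"claw":4},{"ax":0,"ay":0,"az":0,"x":0,"y":0,"z":0,"claw":4}]'>/dev/null
python3 -m creep '[{"ax":0,"ay":0,"az":0,"x":0,"y":0,"z":0,"claw":4},{"ax":0,"ay":0,"az":0,"x":0,"y":0,"z":0,"claw":4}]'
cat > m5.py <<'E'
from h import *
R=bedR();O=np.array([601.7,-301.8,110])
T=R@np.array([-.45,0,54.7+20])+O
need(T,toolbed())
t=vision.camera('top');np.save("pics/t5.npy",t);g=t.astype(float).mean(2)
im=vision.camera('side');np.save("pics/s5.npy",im)
s=state();D=s["ee_rot"]@np.diag([-1,1,-1.]);C=s["tcp_pos"]
F=lambda v,n:proj(n,C+D@(np.array(v)-(-.45,0,54.7)))
def edge(r,c0,c1):
    p=g[r,c0:c1+1];d=np.abs(np.diff(p));k=np.argmax(d);w=np.zeros_like(d);w[max(0,k-1):k+2]=d[max(0,k-1):k+2]
    return c0+(w*(np.arange(len(d))+.5)).sum()/w.sum()
for r in range(149,160):
    # model columns of the left/right top edges at this row
    m=[]
    for y in(20,-20):
        a,b=F((0,y,14),"top"),F((42,y,14),"top");m.append(a[0]+(b[0]-a[0])*(r-a[1])/(b[1]-a[1]))
    L,Rr=edge(r,int(m[0])-5,int(m[0])+5),edge(r,int(m[1])-5,int(m[1])+5)
    print(r,"L %.1f mdl %.1f  R %.1f mdl %.1f"%(L,m[0],Rr,m[1]))
h=F((27,0,14),"top");print("hole mdl",h.round(1))
x0,y0=int(h[0])-4,int(h[1])-4;print(g[y0:y0+10,x0:x0+10].astype(int))
E
python3 m5.py
```

```text
t: 13.78
tcp_pos: [569.4, -304.2, 175.9]
ee_rot: [[-0.903, -0.073, 0.424], [-0.066, 0.997, 0.03], [-0.425, -0.001, -0.905]]
contact_force: [-0.3, 0.2, -2.5]
width: 9.5
gripper_force: 59.6
t 13.78 turn [-0.06  0.15  0.01] shift now-axes [-1.1  0.  -1.2] final-axes [-1.1  0.  -1.2] w 9.5 F [-0.3  0.2 -2.5]
149 L 371.7 mdl 373.1  R 389.5 mdl 389.1
150 L 371.6 mdl 373.1  R 389.6 mdl 389.0
151 L 371.5 mdl 373.0  R 389.2 mdl 388.9
152 L 371.6 mdl 373.0  R 389.2 mdl 388.9
153 L 371.6 mdl 372.9  R 389.3 mdl 388.8
154 L 371.6 mdl 372.9  R 389.3 mdl 388.8
155 L 371.8 mdl 372.9  R 388.9 mdl 388.7
156 L 369.5 mdl 372.8  R 388.8 mdl 388.6
157 L 369.4 mdl 372.8  R 388.5 mdl 388.6
158 L 372.4 mdl 372.7  R 389.1 mdl 388.5
159 L 372.5 mdl 372.7  R 389.1 mdl 388.5
hole mdl [380.8 155.1]
[[248 247 246 248 249 249 249 246 247 249]
 [203 203 201 208 210 214 209 205 206 206]
 [180 184 184 187 150 134 150 171 166 183]
 [187 186 172 151  95 101 122 156 183 187]
 [188 188 184 135 107 139 130 153 187 190]
 [186 185 187 161 146 142 150 167 178 182]
 [179 180 179 178 168 161 248 238 237 239]
 [236 234 235 242 242 241 253 246 246 247]
 [242 240 245 223 213 211 196 213 243 243]
 [239 238 243 194 181 194 188 198 207 242]]
```

The model and picture agree to within about 0.5 px (right edge 389.3 vs 388.9, hole 380.9/154.6 vs 380.8/155.1). I'll lower gently while watching the force.

```bash
python3 -m creep '[{"ax":0,"ay":0,"az":0,"x":-0.5,"y":0.3,"z":3,"claw":4},{"ax":0,"ay":0,"az":0,"x":0,"y":0,"z":3,"claw":4},{"ax":0,"ay":0,"az":0,"x":0,"y":0,"z":2,"claw":4},{"ax":0,"ay":0,"az":0,"x":0,"y":0,"z":1,"claw":4},{"ax":0,"ay":0,"az":0,"x":0,"y":0,"z":0,"claw":4}]'
python3 -m creep '[{"ax":0,"ay":0,"az":0,"x":0,"y":0,"z":0,"claw":4},{"ax":0,"ay":0,"az":0,"x":0,"y":0,"z":0,"claw":4},{"ax":0,"ay":0,"az":0,"x":0,"y":0,"z":0,"claw":4}]'
python3 - <<'E'
from h import *
R=bedR();O=np.array([601.7,-301.8,110])
need(R@np.array([-.45,0,54.7])+O,toolbed());s=state();print(R.T@s["contact_force"],s["torque"])
E
```

```text
t: 14.3
tcp_pos: [573.4, -303.3, 167.3]
ee_rot: [[-0.903, -0.073, 0.423], [-0.066, 0.997, 0.031], [-0.424, -0.0, -0.906]]
contact_force: [0.2, -0.1, -3.3]
width: 9.5
gripper_force: 59.6
t: 14.55
tcp_pos: [573.6, -303.6, 168.2]
ee_rot: [[-0.903, -0.073, 0.424], [-0.067, 0.997, 0.03], [-0.425, -0.001, -0.905]]
contact_force: [-1.2, -0.3, -2.4]
width: 8.9
gripper_force: 59.6
t 14.55 turn [-0.06  0.15  0.01] shift now-axes [-0.4 -0.2  9.9] final-axes [-0.5 -0.2  9.9] w 8.9 F [-1.2 -0.3 -2.4]
[-2.1692749  -0.21052954 -1.68565954] [-0.12741631  0.68917215  0.04144411]
```

The foot is 3 mm down the pegs with no side load, so I'll carry on.

```bash
python3 -m creep '[{"ax":0,"ay":0,"az":0,"x":-0.3,"y":0,"z":2,"claw":4},{"ax":0,"ay":0,"az":0,"x":0,"y":0,"z":2,"claw":4},{"ax":0,"ay":0,"az":0,"x":0,"y":0,"z":2,"claw":4},{"ax":0,"ay":0,"az":0,"x":0,"y":0,"z":1,"claw":4},{"ax":0,"ay":0,"az":0,"x":0,"y":0,"z":0,"claw":4}]'
python3 -m creep '[{"ax":0,"ay":0,"az":0,"x":0,"y":0,"z":0,"claw":4},{"ax":0,"ay":0,"az":0,"x":0,"y":0,"z":0,"claw":4},{"ax":0,"ay":0,"az":0,"x":0,"y":0,"z":0,"claw":4}]' >/dev/null
cat > f.py <<'E'
from h import *
R=bedR();O=np.array([601.7,-301.8,110])
need(R@np.array([-.45,0,54.7])+O,toolbed());s=state();print(R.T@s["contact_force"],R.T@s["torque"])
E
python3 f.py
```

```text
t: 14.97
tcp_pos: [576.7, -303.1, 161.3]
ee_rot: [[-0.903, -0.073, 0.423], [-0.066, 0.997, 0.031], [-0.424, -0.0, -0.905]]
contact_force: [-0.7, 0.1, -3.0]
width: 9.1
gripper_force: 59.6
t 15.22 turn [-0.06  0.15  0.02] shift now-axes [-0.1 -0.2  2.9] final-axes [-0.2 -0.3  2.9] w 9.4 F [-0.   0.7 -3.2]
[-1.35309301  0.66415093 -2.91835873] [ 0.05615653  0.71914344 -0.01090879]
```

```bash
python3 -m creep '[{"ax":0,"ay":0,"az":0,"x":0,"y":0,"z":1,"claw":4},{"ax":0,"ay":0,"az":0,"x":0,"y":0,"z":1,"claw":4},{"ax":0,"ay":0,"az":0,"x":0,"y":0,"z":0,"claw":4},{"ax":0,"ay":0,"az":0,"x":0,"y":0,"z":0,"claw":4}]' >/dev/null
python3 f.py
python3 -m creep '[{"ax":0,"ay":0,"az":0,"x":0,"y":0,"z":0.7,"claw":4},{"ax":0,"ay":0,"az":0,"x":0,"y":0,"z":0.7,"claw":4},{"ax":0,"ay":0,"az":0,"x":0,"y":0,"z":0,"claw":4},{"ax":0,"ay":0,"az":0,"x":0,"y":0,"z":0,"claw":4}]' >/dev/null
python3 f.py
```

```text
t 15.55 turn [-0.04  0.14  0.01] shift now-axes [-0.3 -0.4  0.7] final-axes [-0.3 -0.4  0.7] w 9.4 F [ 0.2  0.4 -3.4]
[-1.210105    0.35925216 -3.19270647] [-0.02740362  0.70236979 -0.06689036]
t 15.88 turn [-0.07  0.16  0.01] shift now-axes [-0.1 -0.2 -0.3] final-axes [-0.1 -0.2 -0.3] w 9.2 F [-2.7  0.5 -0.5]
[-2.5779096   0.65154327  0.70142089] [ 0.11448108  0.90300457 -0.0042143 ]
```

```bash
python3 -m creep '[{"ax":0,"ay":0,"az":0,"x":0,"y":0,"z":0.7,"claw":4},{"ax":0,"ay":0,"az":0,"x":0,"y":0,"z":0.7,"claw":4},{"ax":0,"ay":0,"az":0,"x":0,"y":0,"z":0,"claw":4},{"ax":0,"ay":0,"az":0,"x":0,"y":0,"z":0,"claw":4}]' >/dev/null
python3 f.py
```

```text
t 16.22 turn [-0.09  0.14 -0.02] shift now-axes [-0.  -0.1 -0.4] final-axes [-0.  -0.1 -0.4] w 9.5 F [-9.8  0.5  8.6]
[-5.24176058  1.23436787 11.90495911] [0.66031475 1.46837984 0.02798059]
```

The foot is seated: 12 N normal force and no further travel. I'll release and retreat along the bed normal.

```bash
python3 -m creep '[{"ax":0,"ay":0,"az":0,"x":0,"y":0,"z":0,"claw":12},{"ax":0,"ay":0,"az":0,"x":0,"y":0,"z":0,"claw":30},{"ax":0,"ay":0,"az":0,"x":0,"y":0,"z":0,"claw":30},{"ax":0,"ay":0,"az":0,"x":0,"y":0,"z":0,"claw":30}]'
python3 -m creep '[{"ax":0,"ay":0,"az":0,"x":0,"y":0,"z":-10,"claw":30},{"ax":0,"ay":0,"az":0,"x":0,"y":0,"z":-20,"claw":30},{"ax":0,"ay":0,"az":0,"x":0,"y":0,"z":-35,"claw":30},{"ax":0,"ay":0,"az":0,"x":0,"y":0,"z":-35,"claw":30},{"ax":0,"ay":0,"az":0,"x":10,"y":0,"z":-35,"claw":30}]'
python3 -m creep '[{"ax":0,"ay":0,"az":0,"x":35,"y":0,"z":-20,"claw":30},{"ax":0,"ay":0,"az":0,"x":35,"y":0,"z":-10,"claw":30},{"ax":0,"ay":0,"az":0,"x":35,"y":0,"z":0,"claw":30},{"ax":0,"ay":0,"az":0,"x":0,"y":0,"z":0,"claw":30},{"ax":0,"ay":0,"az":0,"x":0,"y":0,"z":0,"claw":30}]'
python3 - <<'E'
from h import *
im=vision.camera('side');np.save("pics/s6.npy",im)
t=vision.camera('top');np.save("pics/t6.npy",t)
T=cv2.resize(t[:,:,::-1],(400,300),interpolation=cv2.INTER_AREA)
a=cv2.resize(im[100:190,240:360,::-1],(400,300),interpolation=cv2.INTER_CUBIC);b=cv2.resize(t[120:210,330:450,::-1],(400,300),interpolation=cv2.INTER_CUBIC);c=cv2.resize(im[180:330,120:320,::-1],(400,300),interpolation=cv2.INTER_CUBIC)
cv2.imwrite("pics/j6.png",np.vstack([np.hstack([a,b]),np.hstack([c,T])]))
R=bedR();O=np.array([601.7,-301.8,110])
for v in [(-42,20,0),(42,20,0),(-42,20,14),(42,20,14),(-42,-20,14),(0,0,92)]:
    P=O+R@v;p=proj("side",P);q=proj("top",P);print(v,((p-(240,100))*10/3).round(),((q-(330,120))*10/3+(400,0)).round())
E
```

```text
t: 16.55
tcp_pos: [579.3, -303.4, 157.7]
ee_rot: [[-0.902, -0.073, 0.425], [-0.067, 0.997, 0.03], [-0.426, -0.001, -0.905]]
contact_force: [0.2, 0.2, -0.1]
width: 29.9
gripper_force: 0.0
t: 16.97
tcp_pos: [513.2, -308.1, 278.2]
ee_rot: [[-0.902, -0.075, 0.426], [-0.069, 0.997, 0.029], [-0.427, -0.003, -0.904]]
contact_force: [0.8, -1.2, 0.7]
width: 30.0
gripper_force: 0.0
t: 17.38
tcp_pos: [403.5, -315.5, 257.6]
ee_rot: [[-0.903, -0.07, 0.424], [-0.064, 0.998, 0.03], [-0.425, 0.0, -0.905]]
contact_force: [0.7, 0.2, 0.0]
width: 30.2
gripper_force: 0.0
(-42, 20, 0) [214. 197.] [527. 188.]
(42, 20, 0) [142. 143.] [532.  86.]
(-42, 20, 14) [221. 187.] [532. 194.]
(42, 20, 14) [148. 132.] [537.  91.]
(-42, -20, 14) [239. 167.] [583. 191.]
(0, 0, 92) [233.  90.] [592. 177.]
```

View pics/j6.png

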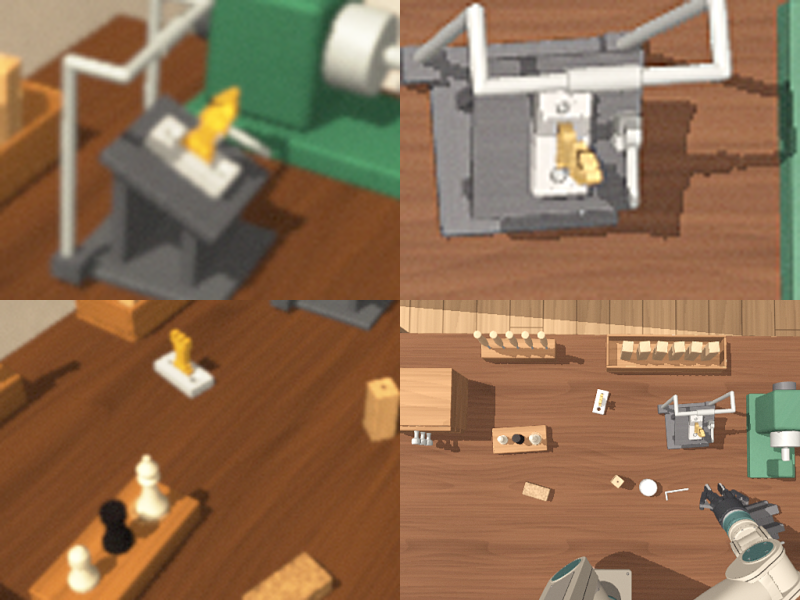

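The side and top crops show the foot flat on the bed, its low corner at about (213,197) against (214,197) predicted, with a peg showing in each hole. The bishop stands upright on the pad and everything else is in place. I'll hand in.

```bash
python3 -c "
from plant import arm
print(arm.close_job())"
```

```text
the job is handed in; nothing more can be done
None
```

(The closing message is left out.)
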